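Open the ratchet stop of the copper plate rack

TASK

Open up the plate rack for the next batch: with the closed fingertips press the orange release tab on the blue sliding stop down and keep it down, then push the stop along its bar, away from the copper plates, until it is fully back against the end block, and let go of it. Only press and push, do not pinch the push plate or lift anything: leave the two copper plates standing in their grooves and do not disturb the bottle or the spring clamp.

Things in the scene. Friction and masses are not known exactly. Their poses are not given: they have to be found in the camera images.
- rack: Plate rack, fixed on the bench: grey base 150 x 335 x 12 mm, steel toothed bar 22 mm wide along its y axis (top 44 mm above the bench), white grooved cradle with two copper plates at the -y end (reaching to y = -84 mm), dark steel end block at the +y end. Origin: centre of the base's underside, on the bench; z up, y along the bar from the plates towards the end block, x across.
- stop (a joint): Travel of the blue sliding stop along the rack's +y axis, m: 0 = nearest the plates, 0.14 = fully back at the end block. It slides with about 3 N of friction and stays where left. A one-way ratchet under the bar (11 mm pitch) keeps it from moving back (growing) unless the release tab is held down; before catching it may give up to about 11 mm.
- release (a joint): How far the orange release tab is pressed down, m: 0 = up, 0.011 = fully down on its stop. It springs up by itself (about 2 N to start, 4.5 N fully down); the ratchet is free from about 0.006 down. It may rest a few mm down, where the ratchet happens to stand on a tooth.
- release_top (a point): Centre of the level upper face of the orange release tab, which rides on the stop: 46 mm across the bar x 36 mm along it, 100 mm above the bench when up, 89 mm fully down (sinks level all over). The stop's blue front jaw (70 mm wide, top 88 mm) reaches 15 mm past the tab towards the plates; the nearest plate is at least 54 mm from the tab's centre. Axes as the rack's.
- push_face (a point): Middle of the upright blue push plate behind the tab, on its face towards the tab, 115 mm above the bench; 20 mm farther along the rack's +y axis than the tab's centre. Plate 64 mm wide, 16 mm thick with its black back, top 130 mm above the bench. Pushing this face towards the rack's +y moves the stop; a fingertip standing on the pressed tab can lean on it. Axes as the rack's.
- plate_a: Loose copper plate 80 x 60 x 4 mm standing upright across the bar in the cradle's outer groove (6 mm wide, 18 mm deep). Origin: middle of its lower edge, 48 mm above the bench; its top edge is 108 mm above the bench.
- plate_b: The same kind of copper plate in the inner groove, nearer the stop. Origin: middle of its lower edge.
- bottle: Loose amber jar with white cap, 58 mm across, 105 mm high, standing on the bench on the rack's +x side. Origin: centre of its underside.
- spring_clamp: Loose spring clamp with orange grips lying on the bench on the rack's +x side, about 130 x 70 x 26 mm. Origin: centre of its underside.
- end_block (a point): Middle of the upper inner edge of the dark steel end block (70 mm wide, top 66 mm above the bench), where the stop comes to rest when fully back: 143 mm along the rack's +y axis from its origin.
- push_back_mid (a point): Middle of the black rear face of the push plate (62 mm wide, reaching 69 to 129 mm above the bench), 16 mm farther along the rack's +y axis than the push face. It is not to be pressed on by a finger: the push plate is only pushed from the tab's side, not pinched.
Things that resemble listed ones, but are neither listed nor needed, are in the scene too. What is shaped like the plate_a but green or red is not meant.

How it is judged:
On the way, in this order (a step that is already met when the one before it is completed fails the run):
1. the release tab is held down while the stop has not yet been pushed back (value of joint release above 0.007 m and value of joint stop below 0.085 m), for 0.1 s.
2. the stop has been pushed fully back (value of joint stop above 0.133 m), for 0.1 s.
At the end, for the whole second after the job is handed in: The stop stands within 7 mm of its fully back position and at rest, the release tab has sprung up, both copper plates stand upright in their grooves (moved less than 10 mm), and the bottle (upright) and the spring clamp are within 20 mm of where they were (value of joint stop above 0.133 m and velocity of joint stop below 0.005 m/s and value of joint release below 0.007 m and distance of each of plate_a, plate_b from where it was at the start of the episode below 0.01 m and angle between each of plate_a, plate_b, bottle's own z axis and vertical below 0.2 rad and distance of each of bottle, spring_clamp from where it was at the start of the episode below 0.02 m); the robot touches nothing.
It fails at once if a copper plate is lifted, shifted or tipped in its groove (distance of any of plate_a, plate_b from where it was at the start of the episode above 0.012 m or angle between any of plate_a, plate_b's own z axis and vertical above 0.3 rad).
It fails at once if the bottle is lifted, pushed away or knocked over (distance of bottle from where it was at the start of the episode above 0.025 m or angle between bottle's own z axis and vertical above 0.3 rad).
It fails at once if the spring clamp is lifted or pushed away (distance of spring_clamp from where it was at the start of the episode above 0.025 m).
It fails at once if the push plate is pinched (a finger presses on its back) (contact force between the fingers and push_back above 3 N).
It also fails if it takes over 35 s, if anything falls off the work surface, if the arm or the gripper's body presses on something with over 40 N, if the wrist force passes 120 N, or if a joint passes its speed limit or range.

ROBOT

A 6-joint arm with a two-finger parallel gripper is mounted at the origin on the work surface. World frame = base frame: x ahead of the robot, y to its left, z up, the work surface at z = 0. Lengths are in m, angles in rad, forces in N, time in s.
With the tool pointing down it reaches from about 0.35 to 0.975 m from the base axis. Payload 4.9 kg.
Tool frame: the origin (TCP) lies midway between the tips of the shut fingers; the grasp point (between the pads) lies behind it (manip.tcp_to_grasp is the z of the grasp point in the tool frame, in m); z points along the fingers, y is the direction in which the jaws open and shut (so a half turn about z gives the same grasp; the last joint's range is limited). The gripper opens to 85 mm and grips with 20 to 120 N. Pads are 22 mm wide; open, the fingers measure 114 mm over their backs; the gripper's body (76 mm by 85 mm) begins 54 mm behind the grasp point. The pads swing forward as they close: fully open they stand 13 mm farther back than shut.
Start: joints at [-1.293, 0.053, 1.613, -0, 1.476, -0.119], TCP at [0.242, -0.576, 0.231] pointing down, gripper open.
Joint ranges: [-3.01, 3.01], [-1.01, 2.22], [0.06, 2.58], [-1.02, 4.17], [0.09, 2.62], [-3.14, 3.14]. Speed limits (rad/s): [2.57, 2.57, 3.14, 3.14, 3.14, 3.14].

INTERFACE

Orientations are given as a unit quaternion [w, x, y, z].
In Python, from plant import status, vision, order, regions_of, manip gives the robot as it stands. The module is installed in compiled form; this text tells all that it offers.
- The arm moves only by the shell command python3 -m crank 'ROWS'. ROWS is JSON, one flat list of numbers, 5 for each row, row after row: the shift along the tool's x, y, z in mm, then the turn about the tool's z in degrees, then the opening in per cent of the stroke, from 0 (shut) to 100 (fully open). In form: [tx, ty, tz, yaw, fingers, tx, ty, tz, yaw, fingers, ...]. A call has exactly 10 rows; each row is the pose to reach, as a shift and turn from the pose commanded when the call began, along the tool's axes at that moment; what a row does not reach only later rows make up. A row lasts 1/10 s, in which the tool goes at most 50 mm and 8.59 degrees, less where a joint would pass 70% of its speed; a pose out of reach is approached as far as the arm can. A call with a gripper value outside its range is refused whole. The fingers move at their own pace and stop on an object; the grip force is fixed at half the most. Time passes only in rows, so rows that repeat a pose let the fingers close, or fill a call up. It gives the time, the measured TCP pose, the force and the opening at its end, in the units of the state.
- status.state(): the state, without advancing time (a new reading comes with each control period).
- vision.grab_frame(name): name is "scene" or "top" or "wrist"; returns (picture, depth): 480x640x3 uint8, red, green, blue; 480x640 float32, m along the optical axis (not along the pixel's ray), 0 where there is no reading.
- vision.get_calibration(name): a dict with "camera_matrix" (3x3 intrinsics, pixels), "R" (3x3) and "t" (3): a world point X has camera coordinates R X + t. Camera axes: x right, y down, z forward; pixel columns grow to the right and rows downward; lengths in m; the calibration is good to about 2 mm. A picture is of the moment at which its call begins: read the wrist's pose just before it. get_calibration takes no time and is no camera call; for the wrist camera it gives the pose at the moment of the call.
- order.job_done(): hands the job in, once; it reports no verdict.
Trained networks look in the newest picture that a camera, given by its name, has taken for a name from the list of things; names that differ only in an ending like _2 or _b are one class to them, and where a whole thing is asked for, a point or a joint stands for the part that bears it (a point fixed in the world has none). Each returns a list of dicts, best first, with "confidence" (0 to 1); they miss things now and then, are a little off and sometimes report something else, mostly with a low value. They report only what shows in the picture. A call takes as long as a camera call. They do not tell look-alikes from the thing itself.
- regions_of(camera, name): "region" (480x640 bool, what is visible of it) and "extent" ([centre column, centre row, width, height] in pixels, round what is visible of it).
The state is a dict: "time": time; "joint_pos": joint angles; "joint_vel": joint speeds; "joint_efforts": joint torques, N m; "tool_pos": TCP position; "tool_rot": TCP orientation; "contact_force": force on the tool from outside, world axes, zero at the start; "ft_torque": the same for the moment, N m; "gripper_width": opening from 0.0 (shut) to 1.0 (fully open).
Only numpy, scipy, OpenCV 4.12 (cv2) and the standard library are available. Lean on these libraries where they do the work, as an engineer would, in place of code of your own. Each camera call takes 0.05 s, during which the arm holds its last target. There are 200 camera calls.

## Working session

There is one attempt and no reset: what is moved stays moved. The work goes in short steps, Python scripts to look and compute and a shell command to move; the robot and the scene stay as the last step left them, time stands still between calls to the robot, and variables do not carry over. Pictures are saved under pics/ and viewed, on a budget of 10 in all, crops included, one or two more only if the job needs it, and the job is handed in when it is done.

```bash
mkdir -p pics
cat > h.py <<'E'
import numpy as np, cv2
from plant import status, vision, order, regions_of, manip
def pts(name, depth, mask):
    c=vision.get_calibration(name); K=np.array(c["camera_matrix"]);R=np.array(c["R"]);t=np.array(c["t"])
    v,u=np.nonzero(mask&(depth>0)); z=depth[v,u]
    P=np.stack([(u-K[0,2])/K[0,0]*z,(v-K[1,2])/K[1,1]*z,z],1)
    return (P-t)@R
def save(n,img): cv2.imwrite(f"pics/{n}.png",img[...,::-1])
E
python3 - <<'E'
from h import *
for n in("scene","top"):
    im,d=vision.grab_frame(n); save(n,im)
    for k in("release_top","push_face","rack","plate_a","bottle","spring_clamp"):
        for r in regions_of(n,k)[:3]:
            p=pts(n,d,r["region"])
            if len(p): print(n,k,round(r["confidence"],2),np.round(r["extent"]),np.median(p,0).round(3),np.percentile(p,2,0).round(3),np.percentile(p,98,0).round(3))
s=status.state();print(s["tool_pos"],s["tool_rot"],s["time"],s["contact_force"],manip.tcp_to_grasp)
E
```

```text
scene release_top 0.67 [289. 198.  31.  29.] [0.575 0.022 0.1  ] [0.551 0.002 0.076] [0.598 0.045 0.102]
scene push_face 0.8 [287. 199.  54.  81.] [0.575 0.022 0.097] [ 0.537 -0.017  0.046] [0.616 0.061 0.13 ]
scene rack 0.88 [298. 237. 114. 197.] [0.589 0.002 0.014] [ 0.457 -0.14   0.008] [0.71  0.162 0.128]
scene plate_a 0.94 [390. 375.  15.  79.] [ 0.806 -0.145  0.058] [ 0.796 -0.181 -0.001] [ 0.815 -0.086  0.062]
scene plate_a 0.71 [279. 410.  24.  81.] [ 0.698 -0.246  0.044] [ 0.687 -0.28   0.001] [ 0.706 -0.205  0.061]
scene plate_a 0.65 [302. 274.  57.  30.] [ 0.652 -0.085  0.09 ] [ 0.621 -0.106  0.067] [ 0.683 -0.064  0.109]
scene bottle 0.61 [378. 161.  36.  67.] [0.663 0.172 0.074] [0.635 0.163 0.006] [0.686 0.209 0.106]
scene spring_clamp 0.56 [398. 277.  82.  52.] [0.755 0.012 0.021] [ 0.701 -0.038  0.002] [0.818 0.038 0.027]
scene spring_clamp 0.43 [302. 273.  63.  26.] [ 0.652 -0.085  0.09 ] [ 0.62  -0.106  0.066] [ 0.683 -0.064  0.109]
top release_top 0.96 [279. 273.  36.  41.] [0.574 0.026 0.1  ] [0.552 0.005 0.097] [0.599 0.048 0.102]
top release_top 0.68 [280. 278. 
[... 459 characters left out ...]
0.007] [0.817 0.04  0.028]
top rack 0.3 [282. 276.  66.  60.] [0.57  0.028 0.099] [ 0.533 -0.013  0.012] [0.611 0.066 0.131]
top plate_a 0.89 [344. 237.  32.  46.] [ 0.632 -0.062  0.099] [ 0.6   -0.084  0.061] [ 0.662 -0.042  0.109]
top plate_a 0.83 [356. 222.  26.  45.] [ 0.65  -0.083  0.096] [ 0.621 -0.103  0.062] [ 0.681 -0.062  0.109]
top plate_a 0.69 [388. 141.  48.  24.] [ 0.805 -0.141  0.037] [ 0.798 -0.179  0.   ] [ 0.814 -0.104  0.061]
top bottle 0.88 [178. 220.  53.  43.] [0.653 0.182 0.103] [0.63  0.163 0.013] [0.68  0.213 0.107]
[ 0.24150371 -0.57644938  0.23136592] [ 3.27990323e-05  9.80383901e-01  1.97097450e-01 -1.55007222e-05] 0.7 [ 0.66660349  0.20897981 -0.50470097] -0.0187
```

Run:
```python
from h import *
im,d=vision.grab_frame("top")
r=regions_of("top","release_top")[0]
p=pts("top",d,r["region"]); p=p[(p[:,2]>.085)&(p[:,2]<.106)]
print("tab",len(p),p.mean(0),np.median(p[:,2]),cv2.minAreaRect((p[:,:2]*1000).astype(np.float32)))
A=pts("top",d,d>0)
q=A[(abs(A[:,2]-.130)<.004)&(np.linalg.norm(A[:,:2]-p.mean(0)[:2],axis=1)<.08)]
print("pushtop",len(q),q.mean(0),cv2.minAreaRect((q[:,:2]*1000).astype(np.float32)))
b=A[(abs(A[:,2]-.012)<.004)&(np.linalg.norm(A[:,:2]-[.575,.02],axis=1)<.19)]
print("base",len(b),cv2.minAreaRect((b[:,:2]*1000).astype(np.float32)))
e=A[(abs(A[:,2]-.066)<.003)&(np.linalg.norm(A[:,:2]-[.5,.14],axis=1)<.06)]
print("end",len(e),cv2.minAreaRect((e[:,:2]*1000).astype(np.float32)))
P=[max(regions_of("top","plate_a"),key=lambda r:r["confidence"])]
for r in regions_of("top","plate_a"):
    w=pts("top",d,r["region"]); w=w[w[:,2]>.1]
    if len(w): print("plate",w.mean(0),cv2.minAreaRect((w[:,:2]*1000).astype(np.float32)))
save("crop",cv2.resize(im[150:390,160:480],None,fx=2.4,fy=2.4,interpolation=cv2.INTER_CUBIC))
print(status.state()["time"])
```

```text
tab 753 [0.57350718 0.02605664 0.09962193] 0.09965681331313851 ((573.9742431640625, 26.203596115112305), (45.66497039794922, 35.93010711669922), 33.862422943115234)
pushtop 516 [0.55842333 0.04935172 0.12904524] ((558.3543090820312, 49.45466995239258), (63.65849304199219, 16.0199031829834), 33.853675842285156)
base 11356 ((614.6046752929688, 45.11827087402344), (237.89102172851562, 335.3641052246094), 34.02920150756836)
end 638 ((492.12274169921875, 147.60000610351562), (69.83035278320312, 21.423316955566406), 33.629127502441406)
plate [ 0.64908562 -0.08512396  0.10655289] ((650.8046264648438, -84.74432373046875), (76.36329650878906, 4.7600202560424805), 34.15980911254883)
plate [ 0.63175026 -0.0631657   0.10682115] ((631.7525634765625, -63.5490837097168), (78.06172943115234, 4.329412460327148), 33.91170120239258)
0.9
```

View pics/crop.png

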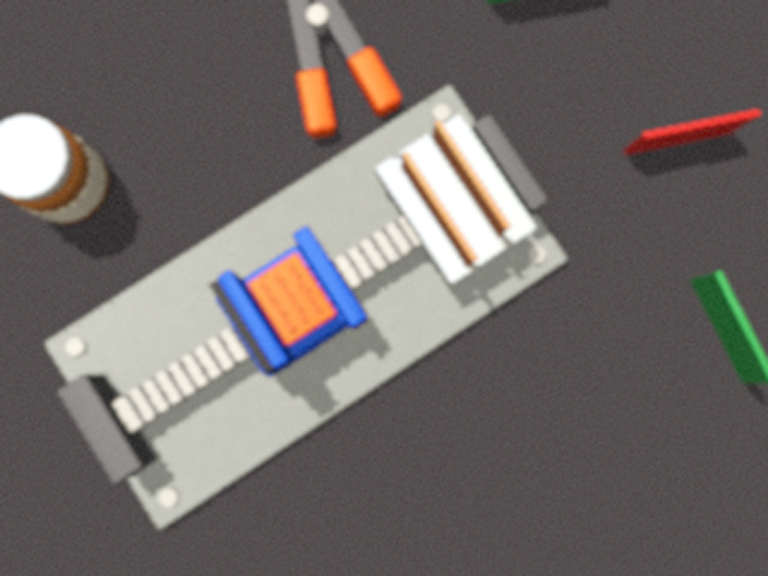

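View pics/scene.png

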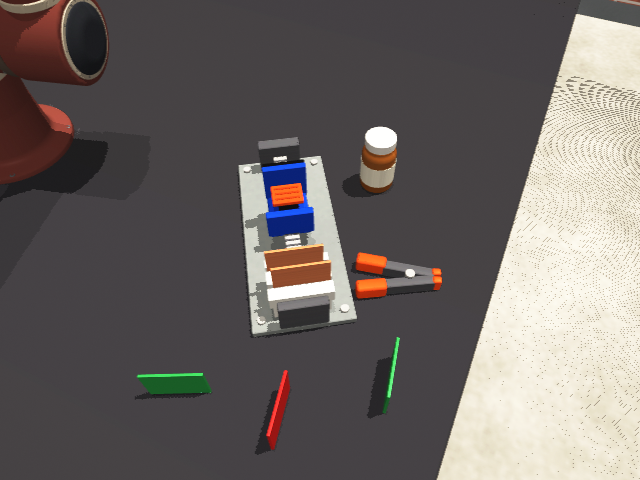

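The rack is unambiguous: there is one blue stop, with the orange tab at crop pixel (293,297). The copper plates are at (440,210) and (472,180), and the red and green plates are decoys lying off the rack. The measured sizes match the description: tab 46x36 mm at z 0.100, push plate 64x16 mm at z 0.129 and 28 mm behind the tab. The rack's yaw is 33.8°. Next I move to hover above the tab with the gripper shut.

```bash
python3 -m crank '[30,-24,0,-2,0, 67,-53,0,-5,0, 105,-83,0,-8,0, 143,-113,0,-11,0, 181,-143,0,-11,0, 219,-173,0,-11,0, 257,-203,0,-11,0, 295,-233,0,-11,0, 333,-263,0,-11,0, 371,-293,0,-11,0]'
python3 -m crank '[38,-24,0,0,0, 76,-48,0,0,0, 114,-72,0,0,0, 140,-90,0,0,0, 155,-100,0,0,0, 160,-104,0,0,0, 160,-104,0,0,0, 160,-104,0,0,0, 160,-104,0,0,0, 160,-104,0,0,0]'
python3 - <<'E'
from h import *
s=status.state(); T=np.array(s["tool_pos"]);w,x,y,z=s["tool_rot"]
from scipy.spatial.transform import Rotation as Ro
R=Ro.from_quat([x,y,z,w]).as_matrix()
print(s["time"],T,np.degrees(np.arctan2(R[1,0],R[0,0])),"tool-frame delta to tab",(R.T@(np.array([.574,.0262,.0995])-T)).round(4),s["contact_force"],s["gripper_width"])
im,d=vision.grab_frame("wrist"); save("w1",im)
for r in regions_of("wrist","release_top")[:1]:
    p=pts("wrist",d,r["region"]); print(r["confidence"],np.median(p,0),cv2.minAreaRect((p[abs(p[:,2]-.1)<.006][:,:2]*1000).astype(np.float32)))
E
```

```text
time: 1.9
tool_pos: [0.4712, -0.161, 0.2317]
tool_rot: [0.0, 0.957, 0.29, 0.0]
contact_force: [0.5, -0.6, 1.3]
gripper_width: -0.002
time: 2.9
tool_pos: [0.5456, 0.0116, 0.2314]
tool_rot: [0.0, 0.957, 0.289, 0.0]
contact_force: [0.2, 0.6, -1.2]
gripper_width: 0.002
2.9 [0.54559416 0.01161517 0.23136753] 33.650238277135976 tool-frame delta to tab [0.0317 0.0036 0.1319] [ 0.24009832  0.58050704 -1.15444351] 0.0023357293866208073
0.61 [0.57458316 0.02838448 0.10003882] ((573.7718505859375, 27.897441864013672), (45.55962371826172, 35.94802474975586), 34.27363586425781)
```

View pics/w1.png

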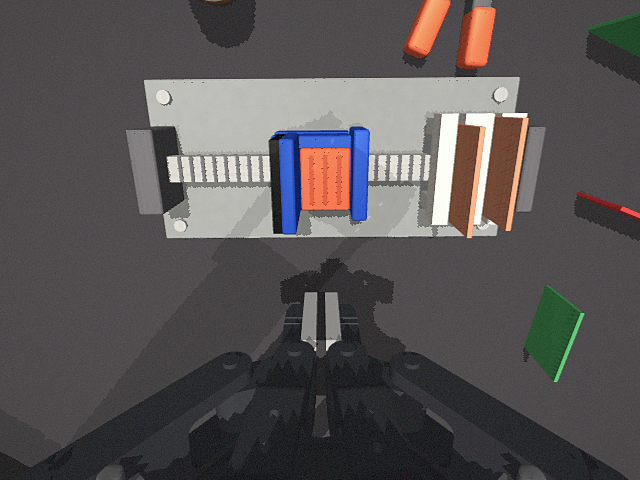

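The wrist picture shows the tab at (325,179), with the shut fingertips at (320,320). The finger linkage flares sideways along the bar, so before descending I check its clearance to the 130 mm push plate.

Run:
```python
from h import *
from scipy.spatial.transform import Rotation as Ro
s=status.state(); T=np.array(s["tool_pos"]);w,x,y,z=s["tool_rot"]; R=Ro.from_quat([x,y,z,w]).as_matrix()
im,d=vision.grab_frame("wrist")
P=(pts("wrist",d,d>0)-T)@R
for z0 in range(-100,5,5):
    q=P[(P[:,2]*1000>=z0)&(P[:,2]*1000<z0+5)&(abs(P[:,1])<.1)&(abs(P[:,0])<.08)]
    if len(q)>5: print(z0,len(q),"x",(q[:,0].min()*1000).round(),(q[:,0].max()*1000).round(),"y",(np.percentile(q[:,1],[1,99])*1000).round())
```

```text
-95 640 x 17.0 21.0 y [-19.  17.]
-90 4853 x 10.0 19.0 y [-60.  59.]
-85 8347 x 4.0 19.0 y [-59.  58.]
-80 7783 x -2.0 19.0 y [-55.  54.]
-75 7269 x -9.0 19.0 y [-51.  50.]
-70 5066 x -11.0 18.0 y [-47.  46.]
-65 3690 x -11.0 17.0 y [-43.  42.]
-60 6403 x -10.0 14.0 y [-39.  37.]
-55 3536 x -11.0 15.0 y [-36.  35.]
-50 2451 x -13.0 15.0 y [-32.  30.]
-45 862 x -3.0 14.0 y [-26.  24.]
-40 929 x -12.0 13.0 y [-10.   9.]
-35 456 x 7.0 12.0 y [-14.  13.]
-30 603 x 6.0 12.0 y [-14.  13.]
-25 544 x 6.0 12.0 y [-14.  12.]
-20 482 x 6.0 12.0 y [-14.  13.]
-15 430 x 6.0 12.0 y [-14.  12.]
-10 312 x 6.0 12.0 y [-13.  11.]
-5 50 x 10.0 12.0 y [-7.  5.]
```

The linkage would come down to about 1–4 mm from the top of the push plate in this orientation. I turn the tool 90° so the jaws lie across the bar and tool x points along the rack's +y.

```bash
python3 -m crank '[8,1,0,-8,0, 18,2,0,-16,0, 28,3,0,-24,0, 32,3,0,-32,0, 32,3,0,-40,0, 32,3,0,-48,0, 32,3,0,-56,0, 32,3,0,-64,0, 32,3,0,-72,0, 32,3,0,-80,0]'
python3 -m crank '[0,0,15,-7,0, 0,0,40,-10,0, 0,0,65,-10,0, 0,0,85,-10,0, 0,0,95,-10,0, 0,0,100,-10,0, 0,0,100,-10,0, 0,0,100,-10,0, 0,0,100,-10,0, 0,0,100,-10,0]'
python3 - <<'E'
from h import *
s=status.state(); T=np.array(s["tool_pos"]);w,x,y,z=s["tool_rot"]
from scipy.spatial.transform import Rotation as Ro
R=Ro.from_quat([x,y,z,w]).as_matrix()
print(T,np.degrees(np.arctan2(R[1,0],R[0,0])),"delta to tab",(R.T@(np.array([.574,.0268,.0997])-T)*1000).round(1),s["contact_force"],s["joint_pos"])
im,d=vision.grab_frame("scene"); save("s2",cv2.resize(im[100:340,180:500],None,fx=2,fy=2))
E
```

```text
time: 4.05
tool_pos: [0.574, 0.0276, 0.2313]
tool_rot: [-0.0, 0.544, 0.839, -0.0]
contact_force: [0.4, -0.1, 0.4]
gripper_width: -0.007
time: 5.05
tool_pos: [0.5747, 0.0277, 0.1324]
tool_rot: [0.001, 0.472, 0.882, 0.0]
contact_force: [0.7, 0.4, 0.6]
gripper_width: -0.002
[0.57470855 0.02774042 0.1324227 ] 123.73341031689687 delta to tab [-0.4 -1.2 32.7] [0.67359509 0.39503674 0.61022107] [-8.10802810e-02  1.56309504e-02  1.82074724e+00 -1.56643086e-05
  1.30338763e+00 -6.69836049e-01]
```

View pics/s2.png

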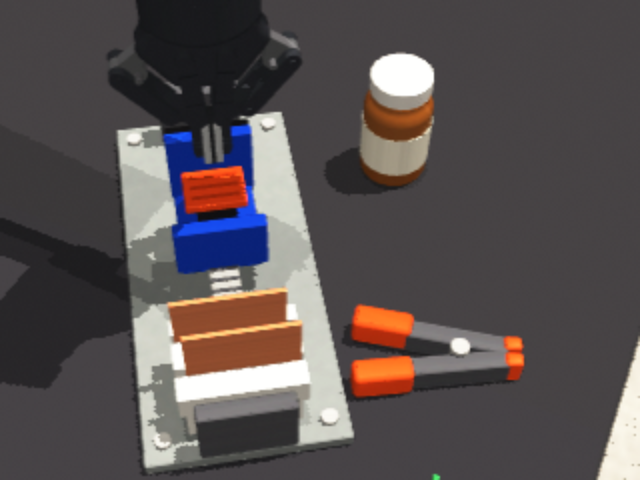

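The picture shows the fingertips above the tab (crop pixel 212,160), clear of the push plate. Now I press down.

```bash
python3 -m crank '[0,0,10,0,0, 0,0,20,0,0, 0,0,28,0,0, 0,0,33,0,0, 0,0,37,0,0, 0,0,40,0,0, 0,0,42,0,0, 0,0,43,0,0, 0,0,43,0,0, 0,0,43,0,0]'
```

```text
time: 6.1
tool_pos: [0.5743, 0.0277, 0.089]
tool_rot: [0.0, 0.472, 0.882, -0.0]
contact_force: [-4.1, 0.5, 4.4]
gripper_width: -0.004
```

```bash
python3 -m crank '[0,0,1,0,0, 3,0,1,0,0, 7,0,1,0,0, 13,0,1,0,0, 20,0,1,0,0, 28,0,1,0,0, 36,0,1,0,0, 43,0,1,0,0, 49,0,1,0,0, 50,0,1,0,0]'
python3 - <<'E'
from h import *
s=status.state();print(s["contact_force"])
im,d=vision.grab_frame("top"); 
A=pts("top",d,d>0)
r=regions_of("top","push_face")
for k in r[:2]: 
    p=pts("top",d,k["region"]); p=p[(p[:,2]>.124)&(p[:,2]<.134)]; 
    if len(p): print(k["confidence"],cv2.minAreaRect((p[:,:2]*1000).astype(np.float32)))
im,d=vision.grab_frame("scene"); save("s3",cv2.resize(im[100:340,180:500],None,fx=2,fy=2))
E
```

```text
time: 7.1
tool_pos: [0.5478, 0.0688, 0.089]
tool_rot: [0.002, 0.471, 0.882, -0.0]
contact_force: [-1.5, -4.6, 6.2]
gripper_width: -0.005
[-1.48844412 -4.6400285   6.24820188]
```

View pics/s3.png

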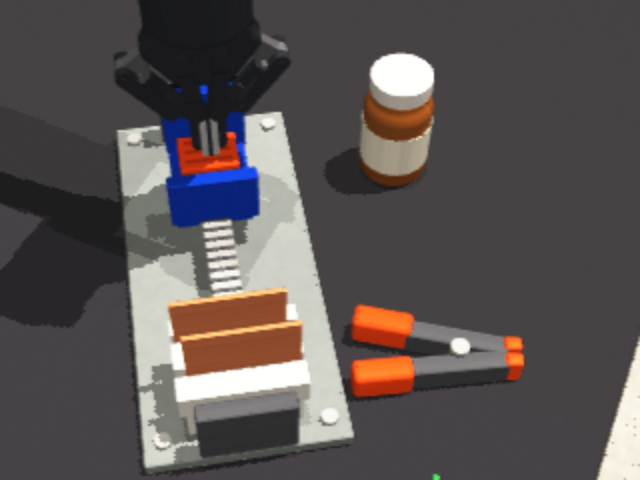

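The stop has moved back with the fingers (tab now at 210,152). The push force is only about 4–5 N, so the ratchet is free. I keep pushing until it hits the end block.

```bash
python3 -m crank '[5,0,0,0,0, 12,0,0,0,0, 20,0,0,0,0, 28,0,0,0,0, 36,0,0,0,0, 42,0,0,0,0, 47,0,0,0,0, 51,0,0,0,0, 54,0,0,0,0, 54,0,0,0,0]'
python3 - <<'E'
from h import *
im,d=vision.grab_frame("scene"); save("s4",cv2.resize(im[100:340,180:500],None,fx=2,fy=2))
s=status.state();print(s["tool_pos"],s["contact_force"])
E
```

```text
time: 8.25
tool_pos: [0.5209, 0.1103, 0.0892]
tool_rot: [0.007, 0.471, 0.882, -0.001]
contact_force: [11.3, -16.6, 0.0]
gripper_width: -0.0
[0.52088447 0.11028935 0.0892262 ] [ 10.28454359 -15.97460148  -0.68614359]
```

View pics/s4.png

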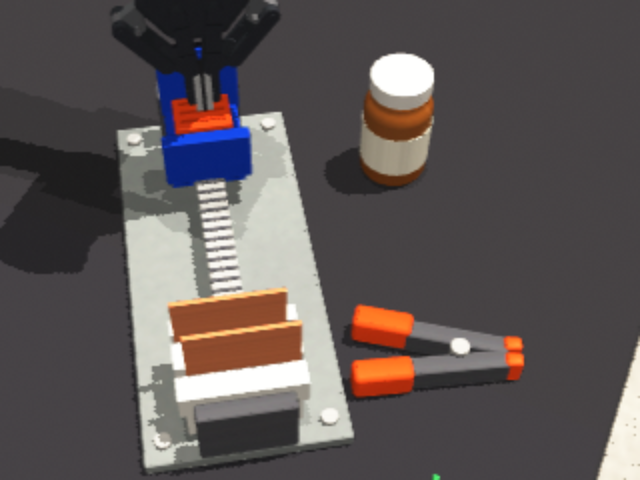

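The push force rose to 20 N, so this is either the end stop or a caught ratchet. I ease off, make sure the tab is down, push again, and measure how far the stop travelled.

```bash
python3 -m crank '[-6,0,0,0,0, -9,0,0,0,0, -9,0,1,0,0, -9,0,2,0,0, -6,0,2,0,0, -3,0,2,0,0, 0,0,2,0,0, 1,0,2,0,0, 1,0,2,0,0, 1,0,2,0,0]'
python3 - <<'E'
from h import *
for n in ("scene","top"):
    im,d=vision.grab_frame(n)
    for r in regions_of(n,"release_top")[:1]+regions_of(n,"push_face")[:1]:
        p=pts(n,d,r["region"]); y=np.array([-.557,.8305]); e=np.array([.4981,.1387])
        q=(p[:,:2]-e)@y*1000
        for lo,hi in((.084,.106),(.124,.134)):
            m=(p[:,2]>lo)&(p[:,2]<hi)
            if m.sum()>5: print(n,r["confidence"],lo,m.sum(),np.percentile(q[m],[1,50,99]).round(1),np.median(p[m],0).round(4))
s=status.state();print(s["time"],s["tool_pos"],s["contact_force"])
E
```

```text
time: 9.3
tool_pos: [0.5212, 0.1104, 0.089]
tool_rot: [0.008, 0.472, 0.882, -0.001]
contact_force: [8.5, -20.9, 8.1]
gripper_width: -0.004
scene 0.75 0.084 426 [-64.2 -50.3 -27.5] [0.5251 0.0966 0.0887]
scene 0.7 0.084 908 [-77.6 -54.7 -21.9] [0.5275 0.0951 0.0885]
top 0.69 0.084 129 [-62.7 -58.3 -47.9] [0.519 0.085 0.088]
top 0.76 0.084 517 [-77.5 -69.9 -48.8] [0.5308 0.082  0.0876]
9.6 [0.52115195 0.1103983  0.08899006] [  8.23817899 -19.92231355   8.40394699]
```

It stops at the same place with the tab fully down (tab top z 0.0885, 8 N down). Total travel is about 91 mm, so this is the end block. I back off slightly, then lift straight up.

```bash
python3 -m crank '[-3,0,-1,0,0, -6,0,-2,0,0, -7,0,-8,0,0, -7,0,-18,0,0, -7,0,-35,0,0, -7,0,-60,0,0, -7,0,-90,0,0, -7,0,-115,0,0, -7,0,-120,0,0, -7,0,-120,0,0]'
python3 - <<'E'
from h import *
y=np.array([-.557,.8305]); e=np.array([.4981,.1387])
im,d=vision.grab_frame("top"); save("t5",cv2.resize(im[150:390,160:480],None,fx=2,fy=2))
A=pts("top",d,d>0)
for k,lo,hi in(("release_top",.084,.106),("push_face",.124,.134),("plate_a",.1,.112),("bottle",.1,.11)):
    for r in regions_of("top",k)[:3]:
        p=pts("top",d,r["region"]); p=p[(p[:,2]>lo)&(p[:,2]<hi)]
        if len(p)>20: print(k,round(r["confidence"],2),len(p),np.median(p,0).round(4),np.percentile((p[:,:2]-e)@y*1000,[1,99]).round(1),cv2.minAreaRect((p[:,:2]*1000).astype(np.float32)))
s=status.state();print(s["time"],s["tool_pos"],s["contact_force"])
im,d=vision.grab_frame("scene"); save("s5",cv2.resize(im[100:340,180:500],None,fx=2,fy=2))
for r in regions_of("scene","release_top")[:1]:
    p=pts("scene",d,r["region"]); print(np.median(p,0),np.percentile((p[:,:2]-e)@y*1000,[1,99]))
E
```

```text
time: 10.6
tool_pos: [0.5197, 0.1095, 0.2058]
tool_rot: [0.0, 0.471, 0.882, 0.0]
contact_force: [0.3, -0.1, -0.5]
gripper_width: -0.004
release_top 0.64 753 [0.5221 0.1007 0.0972] [-62.5 -27.4] ((522.4751586914062, 102.54798889160156), (45.79022216796875, 38.240840911865234), 33.78755569458008)
release_top 0.56 879 [0.6565 0.1901 0.1044] [-69.5 -21.1] ((657.6939086914062, 191.64768981933594), (49.54698944091797, 50.6594123840332), 42.6473274230957)
push_face 0.59 21 [0.4908 0.1041 0.1276] [-25.5 -21.9] ((495.1893310546875, 107.16876220703125), (24.123085021972656, 2.6305770874023438), 26.394376754760742)
plate_a 0.8 182 [ 0.6504 -0.0839  0.1072] [-272.5 -268.3] ((651.3602905273438, -84.13860321044922), (78.09065246582031, 4.310150146484375), 34.06920623779297)
plate_a 0.8 168 [ 0.632  -0.0631  0.1073] [-244.4 -240.4] ((631.372802734375, -63.764102935791016), (77.23019409179688, 4.2256083488464355), 34.07785415649414)
bottle 0.63 952 [0.6578 0.1917 0.1047] [-69.1 -21.3] ((657.7598876953125, 191.5792236328125), (49.87384796142578, 50.60573959350586), 46.442161560058594)
10.85 [0.51859141 0.10925331 0.2032342 ] [-0.29838507 -1.14168616 -0.30255252]
[0.52450767 0.09793486 0.09693011] [-63.47434111 -23.03458904]
```

View pics/s5.png

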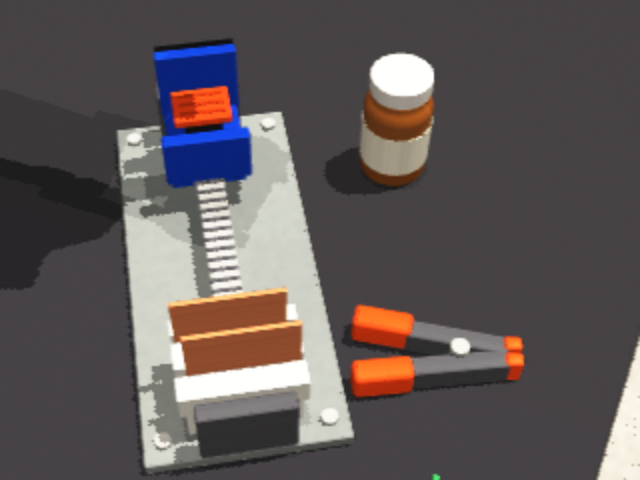

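The stop stands at the end. Its tab centre is at rack y = +98 mm. At zero travel the tab would then be at -42 mm, 54 mm from the plate face, as the task describes. The tab is up, and the plates, bottle and clamp look unmoved, so I hand in.

```bash
python3 -c "
from plant import order,status
print(order.job_done(), status.state()['time'])"
```

```text
the job is handed in; nothing more can be done
the job is handed in; nothing more can be done
```

The stop is fully back against the end block and the job is handed in, about 11 s into the 35 s allowed. I pressed the orange tab fully down with the shut fingertips, held it while pushing the stop back about 90 mm, then backed off and lifted clear.

**Final checks:**
- **Stop:** it sits at about 0.139 m by the measured rack geometry. When I pushed a second time with the tab held down, it stopped in the same place at about 20 N.
- **Release tab:** it sprang back to about 97 mm, roughly 3 mm short of fully up, probably because the ratchet rests on a tooth. That is within the 7 mm limit.
- **Copper plates:** both stand upright within 1 mm of where they started.
- **Bottle and clamp:** both look unmoved in the picture. I did not measure the clamp again, and the bottle's start and end readings used different image regions, so they can't be compared directly.
- **Robot:** the gripper is about 100 mm above the stop and touches nothing.

The first push had ended at about 20 N sideways with almost no downward force, which could have meant a caught ratchet, hence the second push. In the last top view the push plate was mostly hidden by the gripper, so I judged the stop's position from the tab instead.

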